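Close the draught shield and tare the crucible

TASK

The empty crucible already stands on the pan of the laboratory balance. With the fingertips gently push the three sliding glass windows of its draught shield (left, right and top) fully shut, without slamming them; only when all three are shut, press the wide bar key on the sloping front panel all the way down to tare, and let it come up again. Nothing is picked up: leave the crucible, the spatula, the bottle and the tin where they are.

Things in the scene. Friction and masses are not known exactly. Their poses are not given: they have to be found in the camera images.
- balance: Electronic balance, white and grey, 345 x 210 mm, fixed. Origin on the table under the middle of the glass chamber; x points to the balance's rear (the windows' sliding direction), y to its left. Chamber 176 mm long (x), 166 mm wide, frame top 180 mm over the table. Side windows run 90 mm left and right of the centre, the top window on top (upper face 186 mm over the table).
- left_window (a joint): Left side window (+y side of the balance), m: 0 = fully shut against its stop (front edge flush with the front glass), grows as it slides to the balance's rear (+x of the balance), at most 0.105. All three windows start 40 to 95 mm open. Slides stiffly with about 2 N, stays where it is left.
- right_window (a joint): Right side window (-y side), m, same meaning as left_window.
- top_window (a joint): Top window, m, same meaning as left_window.
- left_catch (a point): Centre of the upright rear face of the left window's black finger catch (moves with the window); push it towards the balance's front (-x of the balance) to shut it. Face 28 mm wide (y), 25 mm high, its top 12.5 mm above this point, its foot 12.5 mm below, level with the frame's top; the catch is 40 mm long, ramping down to the front. Nothing stands behind the face.
- right_catch (a point): The same point of the right window's catch (28 mm wide, 25 mm high).
- top_catch (a point): The same point of the top window's catch (40 mm wide, 25 mm high), on the middle of the window's front part; its foot 12.5 mm below this point is level with the top window's upper face, which continues behind it.
- tare_bar (a joint): Wide bar key, m: 0 = up, 0.004 = fully down; a spring of 1 N at the top to 5 N at the bottom lifts it again.
- tare_bar_top (a point): Centre of the top face of the bar key, 24 mm (x) x 64 mm (y), on the console that slopes down 10 degrees to the front; pressed about straight down. It lies about 165 mm in front of the balance's origin, 50 mm over the table, 80 mm in front of the front glass.
- pan (a point): Centre of the top of the steel pan, 82 mm across, 74 mm over the table.
- crucible_mid (a point): Middle of the white porcelain crucible, 36 mm across, 37 mm high, standing loose on the pan; z along its axis. Not to be touched.
- steel_spatula: Slim steel spatula, 171 mm long, loose on the table at the right of the balance; bystander.
- brown_bottle: Dark bottle, 37 x 37 x 108 mm, origin at its foot, standing at the left of the balance; bystander.
- gold_tin: Round yellow-metal tin, 55 mm across, 22 mm high, origin at its foot, at the right rear of the balance; bystander.
Things that resemble listed ones, but are neither listed nor needed, are in the scene too. Of the things like the part that bears crucible_mid, leave any that is purple; of the rest the smaller one is meant.

How it is judged:
On the way, in this order (a step that is already met when the one before it is completed fails the run):
1. all three windows are shut (value of joint each of left_window, right_window, top_window below 0.003 m), for 0.2 s.
2. the bar key is pressed down (value of joint tare_bar above 0.003 m), for 0.1 s.
At the end, for the whole second after the job is handed in: All three windows within 3 mm of their stops, the bar key up again (within 1 mm), the crucible standing upright on the pan within 30 mm of its centre (all of step 1 and value of joint tare_bar below 0.001 m and horizontal distance between crucible_mid and pan below 0.03 m and angle between crucible_mid's own z axis and vertical below 0.1 rad and z of crucible_mid in the frame of pan below 0.025 m); the robot touches nothing.
It fails at once if the bar key is pressed (over 2 mm) while a window is more than 4 mm open (value of joint tare_bar above 0.002 m and value of joint any of left_window, right_window, top_window above 0.004 m).
It fails at once if a window is slammed (over 0.4 m/s) (velocity of joint any of left_window, right_window, top_window below -0.4 m/s).
It fails at once if the crucible is touched, or moved by more than 8 mm (distance of crucible_mid from where it was at the start of the episode above 0.008 m or contact force between any of the arm, the fingers and crucible above 0.3 N).
It fails at once if the spatula, the bottle or the tin is moved by more than 15 mm or lifted (distance of any of steel_spatula, brown_bottle, gold_tin from where it was at the start of the episode above 0.015 m).
It also fails if it takes over 64 s, if anything falls off the work surface, if the arm or the gripper's body presses on something with over 40 N, if the wrist force passes 120 N, or if a joint passes its speed limit or range.

ROBOT

A 6-joint arm with a two-finger parallel gripper is mounted at the origin on a cart in front of the work surface, level with it; the furniture and walls round the work are solid. World frame = base frame: x ahead of the robot, y to its left, z up, the work surface at z = 0. Lengths are in m, angles in rad, forces in N, time in s.
With the tool pointing down it reaches from about 0.325 to 0.775 m from the base axis. Payload 5.5 kg.
Tool frame: the origin (TCP) lies midway between the tips of the shut fingers; the grasp point (between the pads) lies 19 mm behind it (bot.hold_point_z is the distance from the TCP to the grasp point, in m); z points along the fingers, y is the line along which they close (so a half turn about z gives the same grasp; the last joint's range is limited). The gripper opens to 85 mm and grips with 20 to 120 N. Pads are 22 mm wide; open, the fingers measure 114 mm over their backs; the gripper's body (76 mm by 85 mm) begins 54 mm behind the grasp point. The pads swing forward as they close: fully open they stand 13 mm farther back than shut.
Start: joints at [-1.305, 0.091, 1.231, -0, 1.82, -0.057], TCP at [0.19, -0.569, 0.231] pointing down, gripper open.
Joint ranges: [-2.87, 2.87], [-0.86, 2.18], [0.17, 2.46], [-1.51, 4.65], [0.06, 2.69], [-2.65, 2.65]. Speed limits (rad/s): [2.57, 2.57, 3.01, 3.14, 3.14, 3.14].

INTERFACE

Orientations are given as [roll, pitch, yaw] about the fixed x, y, z axes, in that order (R = Rz(yaw) Ry(pitch) Rx(roll)).
In Python, from workcell import bot, optics gives the robot as it stands. The module is installed in compiled form; this text tells all that it offers. Calls block until the motion is done:
- bot.move_ptp(position, orientation): joint-space move of the TCP to a pose.
- bot.move_straight(position, ori=None, feed=0.15): straight line of the TCP; ori=None keeps the orientation; feed is the mean speed in m/s.
- bot.set_joints(angles): joint-space move.
- bot.ungrasp() and bot.gripper_close(squeeze=None): open the fingers fully, or close them until they stop; squeeze is the grip in N (None keeps the last).
- bot.pause(seconds).
- bot.inverse_kinematics(position, orientation): joint angles nearest the present ones, or None.
- bot.observe(): the state.
- optics.read_camera(name): name is "side" or "top"; returns a dict with "img" (480x640x3 uint8, red, green, blue), "depth" (480x640 float32, m along the optical axis (not along the pixel's ray), 0 where there is no reading), "vertical_fov" (degrees; the focal length in pixels is half the picture's height over the tangent of half this angle, whatever the lens; pixels are square), "cx", "cy" (the principal point, pixels), "R" (3x3) and "t" (3): a world point X has camera coordinates R X + t. Camera axes: x right, y down, z forward; pixel columns grow to the right and rows downward; lengths in m; the calibration is good to about 2 mm. A picture is of the moment at which its call begins.
A pose or a line that the arm cannot do raises bot.IKError and nothing moves.
- bot.job_done(): hands the job in, once; it reports no verdict.
The state is a dict: "clock": time; "joints": joint angles; "dq": joint speeds; "joint_torque": joint torques, N m; "tcp_pos": TCP position; "orientation": TCP orientation; "wrist_force": force on the tool from outside, world axes, zero at the start; "ft_torque": the same for the moment, N m; "grip_width": finger opening in m.
Only numpy, scipy, OpenCV 4.12 (cv2) and the standard library are available. Lean on these libraries where they do the work, as an engineer would, in place of code of your own. Each camera call takes 0.05 s, during which the arm holds its last target. There are 200 camera calls.

## Working session

There is one attempt and no reset: what is moved stays moved. The work goes in short steps, each a Python script; the robot and the scene stay as the last script left them, time stands still between calls to the robot, and variables do not carry over. Pictures are saved under pics/ and viewed, on a budget of 10 in all, crops included, one or two more only if the job needs it, and the job is handed in when it is done.

```bash
mkdir -p pics; cat > h.py <<'E'
import numpy as np, cv2
from workcell import bot, optics
def cam(n):
    c=optics.read_camera(n); c['f']=240/np.tan(np.radians(c['vertical_fov'])/2); return c
def cloud(c):
    v,u=np.mgrid[:480,:640]; d=c['depth']
    P=np.stack([(u-c['cx'])/c['f']*d,(v-c['cy'])/c['f']*d,d],-1)
    return (P-c['t'])@c['R']
E
python3 - <<'E'
from h import *
for n in('top','side'):
    c=cam(n); cv2.imwrite(f'pics/{n}0.png',c['img'][...,::-1]); np.savez(f'{n}0.npz',**c)
    print(n,c['f'],c['cx'],c['cy'],-c['R'].T@c['t'],c['R'][2], (c['depth']>0).mean())
print(bot.observe())
E
```

```text
top 587.8649311010433 325.43459978813837 239.4145091818306 [ 0.02439106 -0.07544016  0.89299493] [ 0.62895641  0.0854693  -0.77272817] 0.9961848958333334
side 476.38593046923273 309.5565861425781 241.83658899192346 [ 0.25531418 -0.51539457  0.86462541] [ 0.3875583   0.53966886 -0.7473661 ] 0.9959375
{'clock': 0.1, 'joints': array([-1.30469666e+00,  9.17931799e-02,  1.23179019e+00,  1.06453618e-05,
        1.81977698e+00, -5.67162193e-02]), 'dq': array([ 0.00211337, -0.00198711, -0.00329731, -0.00064999,  0.00024462,
       -0.00049532]), 'joint_torque': array([ 3.38507831e-03, -4.60216784e+01, -4.19218647e+01, -1.08797494e-06,
        1.06679442e-02,  2.41788865e-05]), 'tcp_pos': array([ 0.19026922, -0.56876736,  0.23024421]), 'orientation': array([-3.13982839e+00, -1.10508141e-04,  3.22818404e-01]), 'wrist_force': array([-0.18713266,  0.10857274, -0.15436342]), 'ft_torque': array([-0.01034782, -0.04187836,  0.01814227]), 'grip_width': 0.08554752785257903}
```

View pics/top0.png

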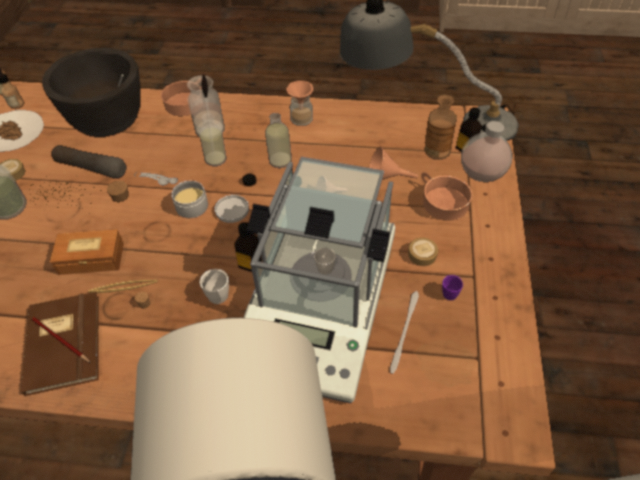

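View pics/side0.png

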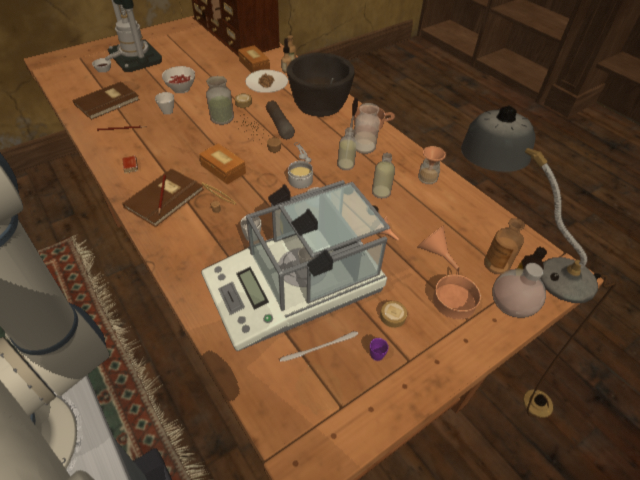

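The top view shows the balance at about (320,280), with its front towards the robot. The black catches are at (260,218) left, (320,222) top and (379,243) right. In the side view they are at (281,196), (304,222) and (320,262), and the grey bar key is near (232,296).

```bash
cat > m.py <<'E'
from h import *
np.set_printoptions(precision=4,suppress=True)
def run(tag, seeds):
    for n in seeds:
        c=dict(np.load(f'{n}{tag}.npz')); P=cloud(c); im=c['img'].astype(int)
        dark=(im.max(-1)<45).astype(np.uint8)
        k,lab,st,ce=cv2.connectedComponentsWithStats(dark)
        for nm,(u,v) in seeds[n].items():
            m=np.zeros((480,640),bool); m[v-22:v+23,u-22:u+23]=1
            z=P[...,2]; m&=(dark>0)&(z>.165)&(z<.235)
            p=P[m]; 
            print(n,nm,m.sum(),'mean',p.mean(0),'min',p.min(0),'max',p.max(0),'top pts',p[p[:,2]>np.percentile(p[:,2],85)].mean(0))
            np.save(f'{n}_{nm}{tag}.npy',p)
if __name__=='__main__':
    run('0',{'top':dict(L=(260,218),T=(320,222),R=(379,243)),'side':dict(L=(281,196),T=(304,222),R=(320,262))})
    for n in('top','side'):
        c=dict(np.load(n+'0.npz')); P=cloud(c); im=c['img']
        roi=((slice(270,400),slice(240,410)) if n=='top' else (slice(170,350),slice(190,400)))
        cv2.imwrite(f'pics/{n}crop.png',cv2.resize(im[roi][...,::-1],None,fx=3.3,fy=3.3,interpolation=cv2.INTER_CUBIC))
        cv2.imwrite(f'pics/{n}crop.png',cv2.resize(im[roi][...,::-1],None,fx=3,fy=3,interpolation=cv2.INTER_CUBIC))
        # white base: height .02-.06
        z=P[...,2]; w=(im.min(-1)>120)&(z>.01)&(z<.09)&(np.abs(P[...,0]-.5)<.35)
        m=np.zeros_like(w); m[roi]=w[roi]
        p=P[m]; print(n,'white',m.sum(),p.min(0),p.max(0)); print(cv2.minAreaRect(p[:,:2].astype(np.float32)))
E
python3 m.py
```

```text
top L 453 mean [0.6259 0.1141 0.191 ] min [0.6061 0.0989 0.1733] max [0.6468 0.1307 0.2063] top pts [0.6407 0.1119 0.2012]
top T 598 mean [0.6235 0.0154 0.1981] min [ 0.6016 -0.0045  0.1861] max [0.6444 0.036  0.212 ] top pts [0.6374 0.0129 0.2077]
top R 461 mean [ 0.5924 -0.0786  0.1922] min [ 0.5719 -0.0931  0.1782] max [ 0.6118 -0.0645  0.2062] top pts [ 0.6074 -0.0807  0.2025]
side L 205 mean [0.6261 0.1054 0.1918] min [0.6064 0.0233 0.1811] max [0.6428 0.1245 0.2058] top pts [0.6357 0.0901 0.2012]
side T 324 mean [0.622  0.0119 0.1977] min [ 0.6014 -0.0072  0.1811] max [0.6388 0.1036 0.2109] top pts [0.6347 0.0103 0.2071]
side R 330 mean [ 0.591  -0.0838  0.1907] min [ 0.5705 -0.0956  0.177 ] max [ 0.6084 -0.067   0.2056] top pts [ 0.6041 -0.0839  0.2012]
top white 4462 [ 0.4108 -0.1163  0.0101] [0.6501 0.133  0.09  ]
((0.5107136368751526, -0.014307618141174316), (0.2173631191253662, 0.2560940682888031), 23.21208953857422)
side white 6024 [ 0.409  -0.1832  0.015 ] [0.8215 0.3217 0.0898]
((0.6095479130744934, 0.09381714463233948), (0.5070131421089172, 0.355482816696167), 80.25325012207031)
```

View pics/sidecrop.png

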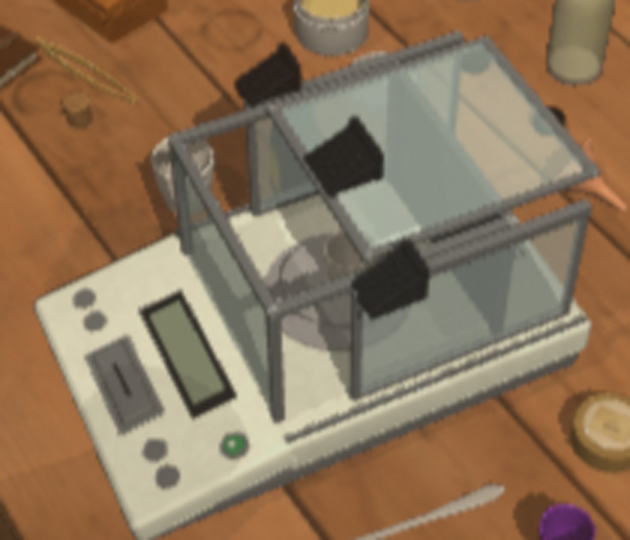

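The side crop (3x, offset (190,170)) shows the bar key with a slot at crop (123,383). The upper frame corners are front-left (177,138), front-right (273,305) and rear-right (588,208).

```bash
python3 - <<'E'
from h import *
im=np.load('top0.npz')['img'][150:400,230:410][...,::-1]
cv2.imwrite('pics/topc2.png',cv2.resize(im,None,fx=2.4*1,fy=2.4,interpolation=cv2.INTER_CUBIC))
E
```

```text
(no output)
```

View pics/topc2.png

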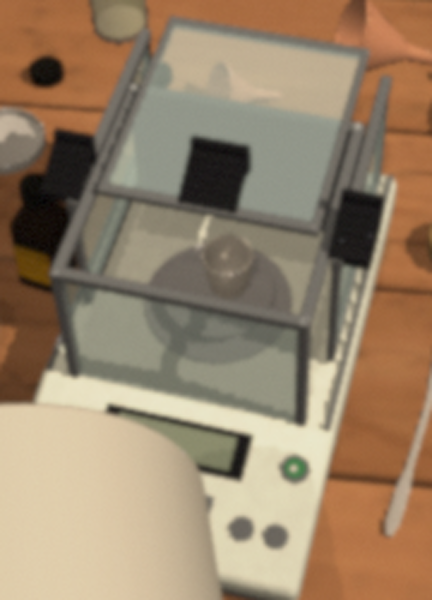

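The top crop (2.4x, offset (230,150)) shows frame corners front-left (55,272), front-right (314,320) and rear-right (387,80). The catches have their rear top edges away from the robot, and the arm hides the bar key in this view.

```bash
cat >> h.py <<'E'
def ray(c,uv,z):
    d=np.array([(uv[0]-c['cx'])/c['f'],(uv[1]-c['cy'])/c['f'],1])@c['R']; o=-c['R'].T@c['t']
    return o+d*(z-o[2])/d[2]
E
python3 - <<'E'
from h import *
np.set_printoptions(precision=4,suppress=True)
def ang(a,b): return np.degrees(np.arctan2(*(b-a)[1::-1]))
for n,off,s,pts in(('side',(190,170),3,[(177,138),(273,305),(588,208)]),('top',(230,150),2.4,[(55,272),(314,320),(387,80)])):
    c=dict(np.load(n+'0.npz')); q=[ray(c,(off[0]+a/s,off[1]+b/s),.18) for a,b in pts]
    print(n,q,'widths',np.linalg.norm(q[1]-q[0]),np.linalg.norm(q[2]-q[1]),'yaw',ang(q[1],q[0])-90,ang(q[1],q[2]))
c=dict(np.load('side0.npz'));P=cloud(c)
for a,b in [(123,383),(86,353),(128,337),(161,408),(121,432),(37,305),(140,535)]:
    uv=(190+a/3,170+b/3); print(uv,ray(c,uv,.05),P[int(uv[1]+.5),int(uv[0]+.5)])
# lower plate right edge: table-level silhouette of body
for n in('L','T','R'):
    p=np.load(f'top_{n}0.npy'); r=cv2.minAreaRect(p[:,:2].astype(np.float32)); print(n,r)
    p=np.load(f'side_{n}0.npy'); r=cv2.minAreaRect(p[:,:2].astype(np.float32)); print(n,r)
E
```

```text
side [array([0.5488, 0.1044, 0.18  ]), array([ 0.5259, -0.0517,  0.18  ]), array([ 0.7369, -0.0985,  0.18  ])] widths 0.15775345521822906 0.21619100385033452 yaw -8.356307095083906 -12.50814301935025
top [array([0.5469, 0.108 , 0.18  ]), array([ 0.5265, -0.0581,  0.18  ]), array([ 0.7383, -0.0938,  0.18  ])] widths 0.16738904598033963 0.21471979116768786 yaw -7.006245252780047 -9.571753242484153
(231.0, 297.6666666666667) [0.4552 0.0367 0.05  ] [0.4538 0.0331 0.0542]
(218.66666666666666, 287.6666666666667) [0.446  0.0737 0.05  ] [0.4475 0.0767 0.0443]
(232.66666666666666, 282.3333333333333) [0.477  0.0695 0.05  ] [0.4778 0.0692 0.0509]
(243.66666666666666, 306.0) [0.4667 0.0041 0.05  ] [0.4679 0.0053 0.0475]
(230.33333333333334, 314.0) [0.435  0.0023 0.05  ] [0.4357 0.0063 0.0443]
(202.33333333333334, 271.6666666666667) [0.4367 0.1314 0.05  ] [0.438  0.1392 0.0396]
(236.66666666666666, 348.33333333333337) [ 0.4081 -0.0726  0.05  ] [ 0.4133 -0.0597  0.0268]
L ((0.6257284283638, 0.11514586955308914), (0.0287238210439682, 0.03901204094290733), 79.39437103271484)
L ((0.6232846975326538, 0.07369036972522736), (0.10043540596961975, 0.03655164688825607), 87.4175033569336)
T ((0.6230198740959167, 0.01576477661728859), (0.03814445808529854, 0.03772440552711487), 80.4855728149414)
T ((0.6258074641227722, 0.04918649047613144), (0.10943064093589783, 0.035811156034469604), 82.3574447631836)
R ((0.5916431546211243, -0.07832793891429901), (0.025372210890054703, 0.0382666252553463), 79.66400146484375)
R ((0.5904589891433716, -0.0810956060886383), (0.02622859552502632, 0.03870787099003792), 82.39055633544922)
```

```bash
cat >> h.py <<'E'
YAW=np.radians(-9.3); X=np.array([np.cos(YAW),np.sin(YAW),0]); Y=np.array([-np.sin(YAW),np.cos(YAW),0])
O=np.array([.622,.016,0]); ORI=[np.pi,0,YAW]
def W(x,y,z): return O+x*X+y*Y+[0,0,z]
def shut(xr,y,z,step=.003):
    """xr: rear face x in balance frame"""
    bot.move_ptp(W(xr+.03,y,.29),ORI); bot.move_straight(W(xr+.03,y,z),feed=.15)
    bot.pause(.2); f0=bot.observe()['wrist_force']@X; x=xr+.018; log=[]
    while x>xr-.115:
        bot.move_straight(W(x,y,z),feed=.05); o=bot.observe(); f=o['wrist_force']@X-f0
        log.append((round(x*1e3),round(float((o['tcp_pos']-O)@X)*1e3,1),round(float(f),1)))
        if f>9: break
        x-=step
    bot.pause(.3); o=bot.observe(); print('end',o['clock'],(o['tcp_pos']-O)@X,o['wrist_force']); print(*log)
    bot.move_straight(W(x+.02,y,z),feed=.1); bot.move_straight(W(x+.02,y,.29),feed=.2)
E
python3 - <<'E'
from h import *
R={}
for s in'LTR':
  for n in('top','side'):
    p=np.load(f'{n}_{s}0.npy')-O; a,b,z=p@X,p@Y,p[:,2]; k=np.abs(b-np.median(b))<.025
    print(s,n,'x',np.percentile(a[k],[1,50,99]),'y',np.percentile(b[k],[1,50,99]),'z',np.percentile(z[k],99)); R[s]=np.percentile(a[k],99)
c=dict(np.load('top0.npz')); P=cloud(c).reshape(-1,3); k=(P[:,2]>.25)&(P[:,0]>.35); print('tall things',k.sum(),P[k].min(0) if k.any() else '')
for s,q in dict(T=(.02,0),R=(-.01,-.098),L=(.02,.098)).items(): print(s,[bot.inverse_kinematics(W(q[0]+d,q[1],z),ORI) is not None for d,z in((.05,.29),(.05,.185),(-.1,.185))])
print(bot.inverse_kinematics(W(-.165,0,.04),ORI))
E
```

```text
L top x [-0.03048023 -0.01165421  0.00608671] y [0.08468121 0.0976174  0.11081009] z 0.20480119248042505
L side x [-0.03023711 -0.00975292  0.00451295] y [0.08383367 0.09195979 0.10587868] z 0.20469791057301287
T top x [-0.01724138  0.00158295  0.01838433] y [-0.0181334  -0.00033827  0.01773975] z 0.21057881089351901
T side x [-0.01809742  0.00129813  0.01655611] y [-0.02098339 -0.00479092  0.01449469] z 0.21029777203909017
R top x [-0.03281035 -0.01377714  0.00393373] y [-0.11023339 -0.09818748 -0.08577671] z 0.205517648480639
R side x [-0.03368594 -0.01387722  0.00223748] y [-0.1135132  -0.10437257 -0.08853668] z 0.20476480263401017
tall things 2649 [ 1.03381589 -0.16184834  0.25003146]
T [True, True, True]
R [True, True, True]
L [True, True, True]
[ 1.88548520e-02 -2.43606090e-01  1.88871653e+00 -4.44089210e-16
  1.49648222e+00  1.75196680e+00]
```

Catch heights come out at 205 and 211 mm, and the sizes and the ±98 mm spacing match the description. Now I'll shut the right window.

```bash
python3 - <<'E'
from h import *
bot.gripper_close(20); print(bot.observe()['grip_width'])
shut(.006,-.098,.189)
print(bot.observe()['clock'])
E
```

```text
-4.472741375203942e-05
end 10.1917 -0.034502336899853284 [21.83802324 -2.22334461 -6.47385303]
(24, 23.7, -0.1) (21, 20.9, -1.6) (18, 17.9, -1.1) (15, 14.9, 0.2) (12, 11.8, -0.4) (9, 8.7, -1.0) (6, 5.7, -0.1) (3, 2.7, -0.3) (0, -0.3, -0.6) (-3, -3.3, -0.5) (-6, -6.3, -0.3) (-9, -9.3, -0.5) (-12, -12.3, -0.4) (-15, -15.3, 0.1) (-18, -18.3, -0.6) (-21, -21.3, -0.4) (-24, -24.3, -0.1) (-27, -27.3, -0.9) (-30, -30.3, -0.2) (-33, -33.3, -0.3) (-36, -34.4, 8.9) (-39, -34.5, 19.5)
11.2
```

```bash
python3 - <<'E'
from h import *
shut(.020,0,.195,.004)
shut(.008,.098,.189,.004)
bot.move_ptp([.40,.33,.33],ORI)
for n in('top','side'):
    c=cam(n); np.savez(f'{n}1.npz',**c)
im=np.load('side1.npz')['img'][170:350,190:400]; im2=np.load('top1.npz')['img'][150:400,230:410]
a=cv2.resize(im,None,fx=1.9,fy=1.9,interpolation=cv2.INTER_CUBIC); b=cv2.resize(im2,None,fx=2.2,fy=2.2,interpolation=cv2.INTER_CUBIC)
o=np.zeros((550,800,3),np.uint8); o[:a.shape[0],:a.shape[1]]=a; o[:b.shape[0],400:400+b.shape[1]]=b
cv2.imwrite('pics/after.png',o[...,::-1]); print(bot.observe()['clock'])
E
```

```text
end 18.175 -0.03612364876290921 [ 9.51638546 -1.67314455 -3.05425587]
(38, 37.8, -0.0) (34, 33.9, -0.8) (30, 29.8, 0.4) (26, 25.7, 0.4) (22, 21.7, -0.2) (18, 17.7, 0.3) (14, 13.7, 0.8) (10, 9.7, -0.2) (6, 5.7, -0.1) (2, 1.7, 0.8) (-2, -2.3, -0.4) (-6, -6.3, -0.3) (-10, -10.3, -0.8) (-14, -14.3, -0.4) (-18, -18.3, -0.1) (-22, -22.3, -0.4) (-26, -26.3, 0.8) (-30, -30.3, 1.1) (-34, -34.4, -0.3) (-38, -36.1, 9.7)
end 25.6417 -0.03791006623975493 [20.79912653 -1.99305045 -6.21095703]
(26, 25.7, 0.2) (22, 21.9, -0.6) (18, 17.8, -0.1) (14, 13.7, -0.1) (10, 9.7, 0.3) (6, 5.6, -0.9) (2, 1.6, -0.2) (-2, -2.4, 0.2) (-6, -6.3, -0.1) (-10, -10.4, -0.1) (-14, -14.3, -1.3) (-18, -18.3, -0.7) (-22, -22.3, -0.5) (-26, -26.3, -0.7) (-30, -30.3, 0.1) (-34, -34.3, 0.1) (-38, -37.8, 4.0) (-42, -37.9, 20.9)
27.925
```

View pics/after.png

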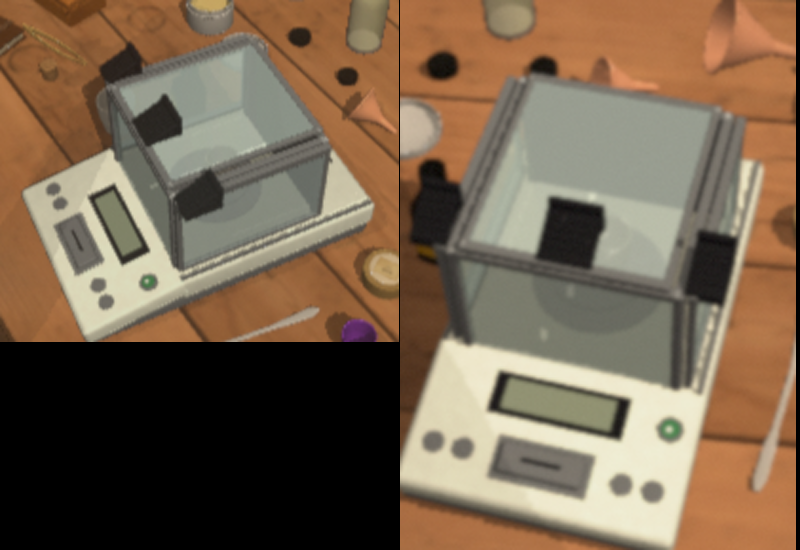

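The composite (27.9 s) shows all three windows shut: their front edges are flush with the front glass in both views, and the top catch is at (572,232). The bar key is clear at (543,467), which is top pixel (295,362). The crucible is hard to see through the closed glass.

```bash
python3 - <<'E'
from h import *
np.set_printoptions(precision=4,suppress=True)
c=dict(np.load('top1.npz')); P=cloud(c); b=ray(c,(230+143/2.2,150+467/2.2),.05); d=np.median(P[360:365,293:298].reshape(-1,3),0)
c2=dict(np.load('side1.npz')); b2=ray(c2,(190+79/1.9,170+243/1.9),.05)
print(b,b2,d,'in balance',(b-O)@X,(b-O)@Y,(b2-O)@X,(b2-O)@Y)
B=(b+b2)/2; assert np.linalg.norm((b-b2)[:2])<.012 and abs((B-O)@X+.165)<.012
p=np.radians(-25); ori=[np.pi,p,YAW]
T=lambda z:np.array([B[0],B[1],0])+.010*X+[0,0,z+.0046]   # z = height of front tip edge
assert all(bot.inverse_kinematics(T(z),ori) is not None for z in(.16,.042))
bot.move_ptp(T(.16),ori); bot.move_straight(T(.062),feed=.1); bot.pause(.3)
f0=bot.observe()['wrist_force'][2]; z=.058; log=[]
while z>.038:
    bot.move_straight(T(z),feed=.03); bot.pause(.1); o=bot.observe(); f=o['wrist_force'][2]-f0
    log.append((round(z*1e3,1),round((o['tcp_pos'][2]-.0046)*1e3,1),round(float(f),1)))
    if f>14: break
    z-=.001
bot.pause(.4); o=bot.observe(); print(*log); print(o['clock'],o['wrist_force'],f0)
cc=cam('side'); cv2.imwrite('pics/press.png',cv2.resize(cc['img'][170:350,190:400][...,::-1],None,fx=3,fy=3,interpolation=cv2.INTER_CUBIC))
E
```

```text
[0.4553 0.0372 0.05  ] [0.4559 0.0355 0.05  ] [0.4548 0.0371 0.0516] in balance -0.16790745388547038 -0.005985120265767057 -0.16705175213180615 -0.007557980256876568
(58.0, np.float64(57.8), -0.1) (57.0, np.float64(57.0), -0.0) (56.0, np.float64(56.0), 0.1) (55.0, np.float64(55.0), -1.2) (54.0, np.float64(54.0), -0.6) (53.0, np.float64(53.0), -0.4) (52.0, np.float64(52.0), -0.3) (51.0, np.float64(51.3), 0.8) (50.0, np.float64(50.4), 2.1) (49.0, np.float64(49.4), 3.2) (48.0, np.float64(48.4), 4.5) (47.0, np.float64(47.5), 4.2) (46.0, np.float64(47.3), 9.0) (45.0, np.float64(47.1), 13.4) (44.0, np.float64(46.9), 18.5)
36.3333 [-10.1599  -0.383   17.7766] 0.3931647431135127
```

The force followed the spring from about 1 to 4.5 N over 4 mm and then hit a hard stop, so the key is fully down. I'll retract and check.

```bash
python3 - <<'E'
from h import *
o=bot.observe(); bot.move_straight(o['tcp_pos']+[0,0,.15],feed=.1); bot.move_ptp([.40,.33,.33],ORI); bot.pause(.5)
for n in('top','side'):
    c=cam(n); np.savez(f'{n}2.npz',**c)
    d=np.load(n+'1.npz'); print(n,'changed px',(np.abs(c['img'].astype(int)-d['img']).max(-1)>40).sum())
im=np.load('side2.npz')['img'][170:350,190:400]; im2=np.load('top2.npz')['img'][150:400,230:410]
g=cv2.createCLAHE(4,(4,4))
def E(a,s):
    a=cv2.resize(a,None,fx=s,fy=s,interpolation=cv2.INTER_CUBIC); l=cv2.cvtColor(a,cv2.COLOR_RGB2LAB); l[...,0]=g.apply(np.ascontiguousarray(l[...,0])); return cv2.cvtColor(l,cv2.COLOR_LAB2RGB)
a,b=E(im,1.9),E(im2,2.2)
o=np.zeros((550,800,3),np.uint8); o[:a.shape[0],:a.shape[1]]=a; o[:b.shape[0],400:400+b.shape[1]]=b
cv2.imwrite('pics/final.png',o[...,::-1]); s=bot.observe(); print(s['clock'],s['wrist_force'])
P=cloud(dict(np.load('top2.npz'))); print(np.median(P[360:365,293:298].reshape(-1,3),0))
E
```

```text
top changed px 16
side changed px 64
39.9083 [-0.34412692  0.81726938  0.20293631]
[0.45551028 0.03736065 0.05093086]
```

View pics/final.png

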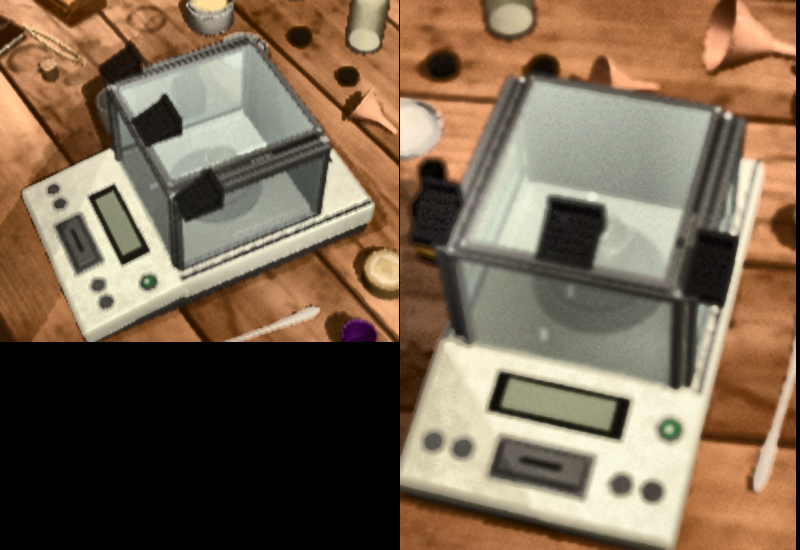

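The final picture shows the windows still flush. The key looks as it did before the press. The crucible is faintly visible, upright, near (612,240), and the spatula and tin have not moved.

```bash
python3 -c "
from h import *
bot.job_done(); print(bot.observe()['clock'])"
```

```text
the job is handed in; nothing more can be done
the job is handed in; nothing more can be done
```

I pushed the right, top and left windows shut with the closed fingertips, in 3–4 mm steps at a commanded 0.05 m/s. Each one ended against its stop with a rise of about 10–21 N. I then pressed the bar key, retracted the arm and handed the job in at about 40 s. No verdict was reported.

- **Windows:** all three front edges are flush with the front glass in both views. They looked the same after the key press.
- **Tare key:** the force followed the spring from about 1 to 4.5 N over 4 mm, then hit a hard stop, and I held it there for over 0.4 s. Afterwards the depth reading on the key was 50.9 mm, against 51.6 mm before. That 0.7 mm difference is within what the camera can resolve, so I took the key as up.
- **Crucible:** it is only faintly visible through the closed glass. It looks upright on the pan, but I could not measure its position precisely. The arm never went near it.
- **Bystanders:** between the pictures before and after the key press, only 16 pixels changed in the top view and 64 in the side view. The spatula and tin look unmoved. The bottle is mostly hidden behind the left catch, so I could not check it closely.
- **Disagreement:** the balance centre estimated from the frame corners was about 6 mm to the side of the one from the three catches. I used the catches for the windows and the measured position for the key, and both contacts came out as expected.

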